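# Back off the tube-capping press and draw out the rack

## Robot

A 6-joint arm with a two-finger parallel gripper is mounted at the origin on the work surface. World frame = base frame: x ahead of the robot, y to its left, z up, the work surface at z = 0. Lengths are in m, angles in degrees, forces in N, time in s.
With the tool pointing down it reaches from about 0.325 to 0.85 m from the base axis. Payload 15.5 kg.
Tool frame: the origin (TCP) lies midway between the tips of the shut fingers; the grasp point (between the pads) lies 19 mm behind it; y points along the fingers, x is the direction in which the jaws open and shut, and the axes are right-handed (so a half turn about y gives the same grasp; the last joint's range is limited). The gripper opens to 91 mm and grips with 3 to 60 N. Pads are 32 mm wide; open, the fingers measure 118 mm over their backs; the gripper's body (76 mm by 178 mm) begins 60 mm behind the grasp point.
Start: joints at [-81.503, 28.281, 77.091, -0, 74.628, -5.472], TCP at [0.151, -0.607, 0.214] pointing down, gripper open.
Joint ranges: [-166.48, 166.48], [-47.26, 123.95], [12.59, 153.08], [-70.14, 250.14], [6.76, 159.57], [-176.63, 176.63]. Speed limits (degrees/s): [108.29, 108.29, 147.25, 172.46, 172.46, 172.46].

## Interface

Orientations are given as a 3x3 rotation matrix whose columns are the frame's x, y, z axes.
In Python, from bench import ctrl gives the robot as it stands. The module is installed in compiled form; this text tells all that it offers. Calls block until the motion is done:
- ctrl.goto(position, orientation): joint-space move of the TCP to a pose.
- ctrl.move_l(position, vel=0.15, ori=None, contact_N=None): straight line of the TCP; ori=None keeps the orientation; vel is the mean speed in m/s. With contact_N (N) it stops when the force on the tool has changed by that much, and returns True; else False.
- ctrl.movej(angles): joint-space move.
- ctrl.command_gripper(opening): opening from 0.0 (shut) to 1.0 (fully open); the grip force is fixed at half the most; returns when the fingers have stopped.
- ctrl.sleep(seconds).
- ctrl.ik(position, orientation): joint angles nearest the present ones, or None.
- ctrl.read_camera(name): name is "scene" or "top" or "wrist"; returns the picture (400x640x3 uint8, blue, green, red); there is no depth.
- ctrl.camera_params(name): a dict with "fx", "fy", "cx", "cy" (pixels), "D" ([k1, k2, p1, p2, k3] as OpenCV has them; the pictures are not rectified), "pose" (4x4, takes a point from camera to world coordinates); the wrist camera has in their place "T_tool_cam" (4x4, takes a point from camera to tool coordinates, whose origin is the TCP and whose axes are the tool frame's). Camera axes: x right, y up, looking along -z (the intrinsics and any distortion apply to the point x, -y, -z); pixel columns grow to the right and rows downward; lengths in m; the calibration is good to about 2 mm. A picture is of the moment at which its call begins: read the wrist's pose just before it. camera_params takes no time and is no camera call.
A pose or a line that the arm cannot do raises ctrl.MotionError and nothing moves.
- ctrl.sign_off(): hands the job in, once; it reports no verdict.
Readings, each from a call of its own:
- ctrl.current_t(): time.
- ctrl.current_q(): joint angles.
- ctrl.current_dq(): joint speeds.
- ctrl.current_effort(): joint torques, N m.
- ctrl.current_tool_pos(): TCP position.
- ctrl.current_eef_rot(): TCP orientation.
- ctrl.current_contact_force(): force on the tool from outside, world axes, zero at the start.
- ctrl.current_wrist_torque(): the same for the moment, N m.
- ctrl.current_grip_width(): opening from 0.0 (shut) to 1.0 (fully open).
Only numpy, scipy, OpenCV 4.12 (cv2) and the standard library are available. Lean on these libraries where they do the work, as an engineer would, in place of code of your own. Each camera call takes 0.05 s, during which the arm holds its last target. There are 200 camera calls.

## Task

The caps in the small screw press have been pressed home. Turn its handwheel anticlockwise by the crank grip, with your hand rising along with the spindle, until the spindle comes up firmly against its top stop (feel for it, and do not force it), then draw the rack of tubes by its tab all the way out along the slideway to the end lip and let go. Keep the rack upright, do not drag it against the pressing cup, and leave the mouse, the box of caps and the spare rack where they are.

Things in the scene. Friction and masses are not known exactly. Their poses are not given: they have to be found in the camera images.
- press: Tube-capping press, white C-frame on a grey base, fixed. Origin: underside of the base, on the spindle's vertical axis. Slideway runs along its own -y; column at y +55 to +90 mm. Base 130 mm wide (x), y -285 to +90, top at z 20 mm; two guide rails on it, inner faces at x -35 and +35 mm, tops at z 28 mm. Head over the cup: x -30 to +30, y -40 to +90, z up to 206 mm.
- slide_end (a point): Middle of the inner face of the low lip across the outer end of the slideway, at press y -271 mm, on the base's top (z 20 mm). The lip is 8 mm tall. The rack slides about 131 mm along the press's -y from its start until its foot meets the lip.
- spindle: Screw spindle with a round pressing cup (92 mm across) below and the handwheel above. Origin: on the axis, middle of the cup's downward face, 111 mm above the press's origin at the start. The cup's skirt, 82 mm inside, hangs 10 mm lower, around the caps. Anticlockwise from above raises spindle, wheel and crank, 16 mm a turn (2.55 mm per rad). It starts at its lowest point and stays where it is left.
- top_stop (a point): Centre of the press's head, where an unseen rigid top stop for the spindle sits; its height differs each time: met after 14 to 21 mm of rise (0.87 to 1.3 turns). Before it, turning takes about 3 N at the crank; against it the resistance climbs by some 0.5 to 1 N per mm of crank travel. 4 to 8 N above the running force is firmly home, 15 N above it is forcing.
- crank_mid (a point): Mid-height of the crank grip: upright black cylinder, 14 mm diameter, 34 mm tall, revolving freely on its own pin, on the wheel rim 45 mm from the spindle's axis, at any angle at the start. It rises with the spindle. The rim's top is 17 mm below this point, 225 mm above the press's origin at the start. Wheel: bare aluminium, 102 mm over all, rim 12 mm thick, three spokes, hub flush with the rim's top.
- rack: Red rack, 66 x 66 mm, 63 mm tall, with 9 capped tubes fixed in it (cap tops at z 90 mm), loose on the slideway under the cup, about 0.35 kg. Origin: centre of its underside; y along the slideway. A flat foot 50 mm wide, 8 mm thick runs out to rack y -140 mm.
- rack_tab (a point): Point on the rack's upright tab for gripping, 55 mm above the rack's underside, at rack y -120 mm. The tab is 12 mm thick along the rack's x, 30 mm long along its y, and reaches from 8 to 75 mm above the underside; both x faces are free.
- mouse: Black computer mouse, about 100 x 60 x 34 mm, loose. Origin: centre of the underside. Leave alone.
- cap_box: White open box of red caps, 100 x 130 x 50 mm, loose. Origin: centre of the underside. Leave alone.
- spare_rack: Black rack with 18 capped tubes, 123 x 66 x 90 mm, loose. Origin: centre of the underside. Leave alone.
Mind the look-alikes: they are no part of the job. Leave any turquoise or yellow look-alike of the rack alone.

How it is judged (in metres and radians):
On the way, in this order (a step that is already met when the one before it is completed fails the run):
1. the spindle has been raised and bears firmly on the top stop inside the press's head (over 30 N on the stop) (contact force between spindle and press above 30 N and z of spindle in the frame of press above 0.123 m), for 0.1 s.
2. the rack is drawn out to the end lip (y of rack in the frame of press below -0.123 m and z of rack in the frame of press below 0.024 m), for 0.2 s.
At the end, for the whole second after the job is handed in: The rack stands upright and at rest on the slideway within about 8 mm of the end lip (at least 123 mm out), and the spindle is still raised by at least 11 mm (all of step 2 and z of rack in the frame of press above 0.017 m and angle between rack's own z axis and vertical below 0.06 rad and angle between the y axis of rack and the y axis of press, either way round below 0.1 rad and linear speed of rack below 0.01 m/s and z of spindle in the frame of press above 0.122 m); the robot touches nothing.
It fails at once if the spindle is forced against its top stop (over 300 N on the stop, about 17 N more at the crank than running) (contact force between spindle and press above 300 N).
It fails at once if the rack is dragged or pressed against the cup (over 12 N) (contact force between spindle and rack above 12 N).
It fails at once if the rack is tipped by more than about 17 degrees (angle between rack's own z axis and vertical above 0.3 rad).
It fails at once if a bystander is moved more than 20 mm (distance of any of mouse, cap_box, spare_rack from where it was at the start of the episode above 0.02 m).
It also fails if it takes over 67 s, if anything falls off the work surface, if the arm or the gripper's body presses on something with over 40 N, if the wrist force passes 120 N, or if a joint passes its speed limit or range.

## Working session

There is one attempt and no reset: what is moved stays moved. The work goes in short steps, each a Python script; the robot and the scene stay as the last script left them, time stands still between calls to the robot, and variables do not carry over. Pictures are saved under pics/ and viewed, about 8 in all and at most 12, crops included, and the job is handed in when it is done.

```bash
mkdir -p pics; ls
python3 - <<'E'
from bench import ctrl
import cv2,numpy as np
for n in("scene","top"):
    cv2.imwrite(f"pics/{n}0.png",ctrl.read_camera(n))
    p=ctrl.camera_params(n); print(n,{k:(np.round(v,4).tolist()) for k,v in p.items()})
print(np.round(ctrl.camera_params("wrist")["T_tool_cam"],4).tolist(),ctrl.camera_params("wrist")["fx"])
print(ctrl.current_eef_rot(),ctrl.current_t())
E
```

```text
pics
scene {'fx': 473.7753, 'fy': 473.7753, 'cx': 321.2505, 'cy': 195.6451, 'D': [0.0071, 0.0, 0.0, 0.0, 0.0], 'pose': [[0.3327, -0.6861, 0.647, 1.3791], [0.943, 0.2415, -0.2288, -0.293], [0.0007, 0.6863, 0.7273, 1.1349], [0.0, 0.0, 0.0, 1.0]]}
top {'fx': 435.0697, 'fy': 435.0697, 'cx': 326.7705, 'cy': 202.4094, 'D': [-0.049, 0.0, 0.0, 0.0, 0.0], 'pose': [[-0.0253, 0.9979, -0.0602, 0.4055], [-0.9995, -0.0263, -0.0164, 0.0128], [-0.018, 0.0598, 0.998, 1.4559], [0.0, 0.0, 0.0, 1.0]]}
[[1.0, -0.001, 0.0007, 0.0014], [0.0009, 0.2904, -0.9569, -0.1707], [0.0008, 0.9569, 0.2904, 0.0829], [0.0, 0.0, 0.0, 1.0]] 315.5670916899557
[[ 2.41407742e-01 -1.73245039e-04  9.70423759e-01]
 [-9.70423247e-01  9.99288598e-04  2.41407793e-01]
 [-1.01155610e-03 -9.99999486e-01  7.31149900e-05]] 0.1
```

View pics/scene0.png

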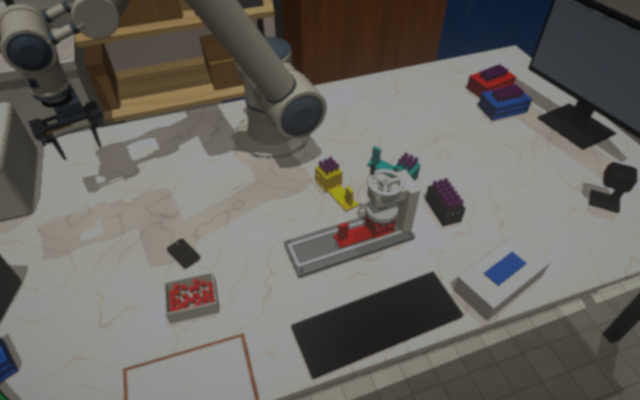

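View pics/top0.png

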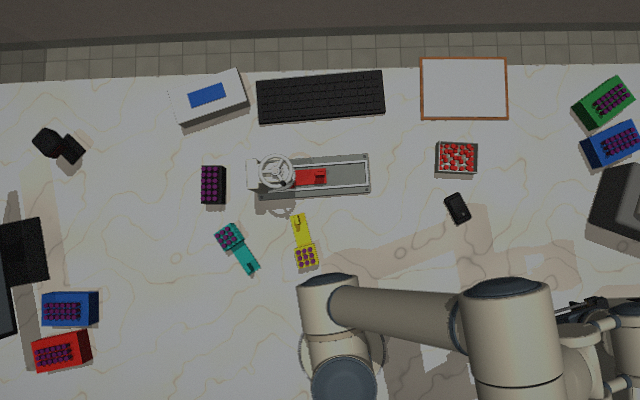

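Candidates in the top picture: red rack in the press (310,176), which is the target. Look-alikes are yellow (303,240), turquoise (237,245), and the red and blue boxes at far left (62,350) and (68,308). The spare rack is at (213,185), the cap box at (457,157) and the mouse at (457,208). I'll check the choice in a close crop.

Run:
```python
import cv2,numpy as np
t=cv2.imread("pics/top0.png")[135:225,230:390]; s=cv2.imread("pics/scene0.png")[145:285,270:430]
t=cv2.resize(t,None,fx=5,fy=5,interpolation=cv2.INTER_CUBIC)[:, :800]
cv2.imwrite("pics/crop_t.png",t)
cv2.imwrite("pics/crop_s.png",cv2.resize(s,None,fx=4.2,fy=4.2,interpolation=cv2.INTER_CUBIC))
```

```text
(no output)
```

View pics/crop_t.png

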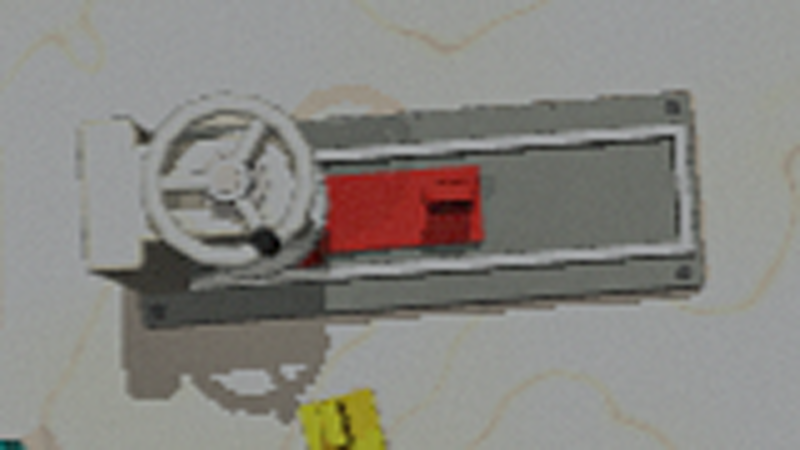

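View pics/crop_s.png

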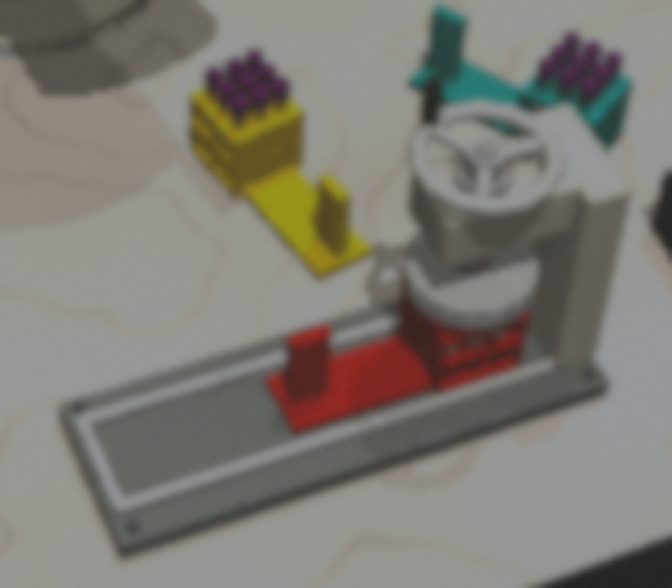

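The target is confirmed. The red rack is in the press, with its tab at crop px (450,190). The hub is at (230,180) and the black crank at (264,243). Next I'll fit the press pose from both views.

```bash
cat > h.py <<'E'
from bench import ctrl
import cv2,numpy as np
def proj(P,cp,pose):
    K=np.array([[cp["fx"],0,cp["cx"]],[0,cp["fy"],cp["cy"]],[0,0,1.]])
    X=(np.atleast_2d(P)-pose[:3,3])@pose[:3,:3]*[1,-1,-1]
    return cv2.projectPoints(X.reshape(-1,1,3).astype(float),np.zeros(3),np.zeros(3),K,np.array(cp["D"],float))[0].reshape(-1,2)
def W(P,x,y,a):
    P=np.atleast_2d(P); c,s=np.cos(a),np.sin(a)
    return P@np.array([[c,-s,0],[s,c,0],[0,0,1]]).T+[x,y,0]
def R(jaw):  # tool down, jaw axis at world angle (rad)
    x=np.array([np.cos(jaw),np.sin(jaw),0]); y=np.array([0,0,-1.]); return np.c_[x,y,np.cross(x,y)]
E
python3 - <<'E'
from h import *
from scipy.optimize import least_squares
top=[((.065,-.285,.02),(692,92)),((-.065,-.285,.02),(703,284)),((0,0,.225),(230,180)),((.03,.09,.206),(80,122)),((-.03,.09,.206),(88,270)),((-.065,.09,.02),None)]
sc=[((-.065,-.285,.02),(62,408)),((.065,-.285,.02),(122,545)),((.065,.09,.02),(607,375)),((0,0,.225),(487,152))]
obs=[]
for n,l,k,o in(("top",top,5,(230,135)),("scene",sc,4.2,(270,145))):
    cp=ctrl.camera_params(n)
    for P,p in l:
        if p: obs.append((n,cp,P,np.array(p)/k+o))
cr={"top":np.array((264,240))/5+(230,135),"scene":np.array((432,82))/4.2+(270,145)}
tab={"top":np.array((450,189))/5+(230,135),"scene":np.array((310,333))/4.2+(270,145)}
def res(v,full=0):
    x,y,a,th,ty=v; r=[]
    for n,cp,P,p in obs: r.append(proj(W(P,x,y,a),cp,np.array(cp["pose"]))[0]-p)
    for n in cr:
        cp=ctrl.camera_params(n);po=np.array(cp["pose"])
        r.append(proj(W((.045*np.cos(th),.045*np.sin(th),.257),x,y,a),cp,po)[0]-cr[n])
        r.append(proj(W((0,ty,.095),x,y,a),cp,po)[0]-tab[n])
    return np.array(r) if full else np.ravel(r)
for t0 in(0,2,-2):
    s=least_squares(res,(.5,.1,0,t0,-.12),loss="soft_l1")
    print(s.cost,s.x[:2],np.degrees(s.x[2:4]),s.x[4])
print(np.round(res(s.x,1),1).tolist())
E
```

```text
12.151076802350218 [0.57395994 0.1763795 ] [   3.13892211 -152.64946624] -0.12072838670849219
12.15107680235733 [0.57395995 0.1763795 ] [  3.13892024 207.35053332] -0.12072838363756996
12.151076802350163 [0.57395994 0.1763795 ] [   3.13892207 -152.64946628] -0.12072838666430805
[[-0.5, -0.8], [0.7, -0.4], [-0.2, -0.2], [-0.8, 4.6], [-1.0, -4.5], [-2.0, -1.0], [-0.8, 0.6], [0.8, 0.7], [-0.7, -0.7], [-0.2, -0.1], [-0.5, 0.3], [-0.1, 0.0], [-0.6, -0.1]]
```

Run:
```python
from h import *
a=np.radians(3.14)
c=W((0,-.06,.34),.5735,.1765,a)[0]
q=ctrl.ik(c,R(a)); print(q)
ctrl.goto(c,R(a)); print(ctrl.current_t(),ctrl.current_contact_force())
p=ctrl.current_tool_pos();r=ctrl.current_eef_rot()
np.savez("w1.npz",p=p,r=r); im=ctrl.read_camera("wrist"); cv2.imwrite("pics/w1.png",im)
cp=ctrl.camera_params("wrist");print({k:np.round(v,3).tolist() for k,v in cp.items() if k!="T_tool_cam"})
T=np.eye(4);T[:3,:3]=r;T[:3,3]=p;po=T@np.array(cp["T_tool_cam"])
th=np.radians(207)
print(proj(W([(0,0,.225),(.045*np.cos(th),.045*np.sin(th),.259),(0,-.12,.095)],.574,.1764,a),cp,po))
```

```text
[ 5.61459628e+00  1.99155952e+01  7.11527463e+01 -2.54444375e-14
  8.89316585e+01  2.47459628e+00]
3.075 [ 0.27436039  0.70786558 -0.12372717]
{'fx': 315.567, 'fy': 315.567, 'cx': 324.229, 'cy': 203.341, 'D': [-0.025, 0.0, 0.0, 0.0, 0.0]}
[[323.98784583 132.35649559]
 [273.92410719 161.56272317]
 [324.12962602 213.62810251]]
```

View pics/w1.png

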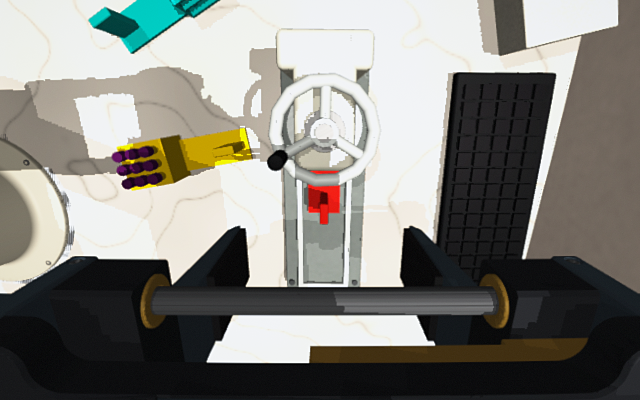

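The wrist view shows the wheel hub near (324,130) (predicted (324,132)), the crank near (276,160), and the tab at (323,212). I'll make one magnified crop to refine these.

Run:
```python
from h import *
im=cv2.imread("pics/w1.png");k=5.5
v=cv2.resize(im[65:190,262:387],None,fx=k,fy=k,interpolation=cv2.INTER_CUBIC)
v=cv2.convertScaleAbs(v,alpha=.8)
cp=ctrl.camera_params("wrist");d=np.load("w1.npz");T=np.eye(4);T[:3,:3]=d["r"];T[:3,3]=d["p"];po=T@np.array(cp["T_tool_cam"])
a=np.radians(3.14)
t=np.linspace(0,2*np.pi,90)
def dr(P,col):
    for u in proj(W(P,.574,.1764,a),cp,po): cv2.circle(v,tuple(int(z) for z in (u-[262,65]+.5)*k),1,col,-1)
dr(np.c_[.051*np.cos(t),.051*np.sin(t),0*t+.225],(0,0,255))
th=np.radians(207)
for z,c in((.225,(255,0,0)),(.259,(0,255,0))): dr(np.c_[.007*np.cos(t)+.045*np.cos(th),.007*np.sin(t)+.045*np.sin(th),0*t+z],c)
dr([(0,0,.225)],(0,0,255))
cv2.imwrite("pics/w1c.png",v[:600])
```

```text
(no output)
```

View pics/w1c.png

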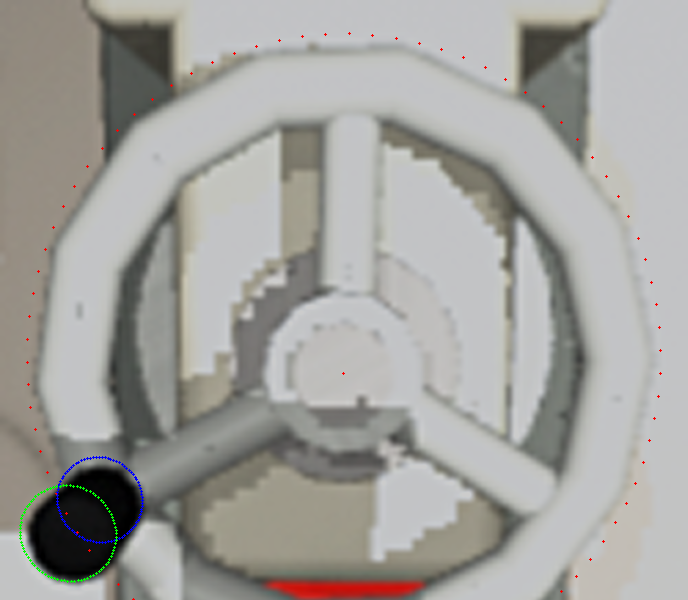

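The overlay fits within about 1 mm: crank top centre at (72,532) against (69,533) predicted, wheel about 0.5–1 mm further in +y. Grasping the crank now.

```bash
cat >> h.py <<'E'
A=np.radians(3.14); C=np.array([.5743,.1769]); TH0=np.radians(207.5)+A
def crank(th,z0=.233): # th = turned angle
    return np.r_[C+.045*np.array([np.cos(TH0+th),np.sin(TH0+th)]), z0+.00255*th]
E
python3 - <<'E'
from h import *
f=lambda:np.round(ctrl.current_contact_force(),2)
p=crank(0)
ctrl.command_gripper(.4)
ctrl.move_l(np.r_[p[:2],.29],vel=.2,ori=R(A))
f0=f();print(f0)
print("contact",ctrl.move_l(p,vel=.08,contact_N=6)); print(f()-f0,ctrl.current_tool_pos())
ctrl.command_gripper(0)
print(ctrl.current_grip_width()*91,f()-f0)
np.save("f0.npy",f0)
for i in range(1,5):
    th=np.radians(8*i); ctrl.move_l(crank(th),vel=.06)
    F=f()-f0; e=TH0+th; r=np.array([np.cos(e),np.sin(e)]); t=np.array([-r[1],r[0]])
    print(8*i,"rad %.1f tan %.1f z %.1f"%(F[:2]@r,F[:2]@t,F[2]),np.round(ctrl.current_tool_pos()-crank(th),4),ctrl.current_t())
E
```

```text
[ 0.76 -0.27  0.17]
contact False
[-0.32  0.6   0.39] [0.53592101 0.15398886 0.23347715]
13.23125539646021 [-4.03 -1.68  5.72]
8 rad 4.5 tan 0.0 z 6.1 [-0.     -0.0003  0.0003] 6.1917
16 rad 3.8 tan 0.7 z 5.6 [ 0.0001 -0.0003  0.0003] 6.45
24 rad 2.9 tan 0.4 z 4.8 [ 0.0003 -0.0002  0.0003] 6.7083
32 rad 2.2 tan 0.2 z 5.2 [ 0.0005 -0.0001  0.0003] 6.9667
```

Run:
```python
from h import *
im=ctrl.read_camera("wrist");cv2.imwrite("pics/w2.png",im[:300])
print(ctrl.current_grip_width()*91,ctrl.current_contact_force()-np.load("f0.npy"),ctrl.current_wrist_torque())
```

```text
13.244512634838664 [-0.2536582  -1.33218654  4.61757302] [-4.84232067e-01 -1.02746537e-01 -2.95448407e-04]
```

View pics/w2.png

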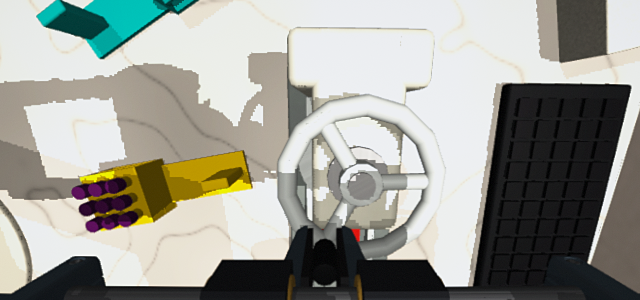

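The crank is held at (323,262), and the spokes have turned about 30° with the hand. I'll continue to about 290°.

```bash
cat >> h.py <<'E'
F0=np.load("f0.npy")
def step(deg,vel=.08,pr=True):
    th=np.radians(deg); ctrl.move_l(crank(th),vel=vel)
    F=ctrl.current_contact_force()-F0; e=TH0+th; r=np.array([np.cos(e),np.sin(e)]); t=np.array([-r[1],r[0]])
    if pr: print(deg,"rad %.1f tan %.1f z %.1f err_t %.2fmm t=%.1f"%(F[:2]@r,F[:2]@t,F[2],1e3*(ctrl.current_tool_pos()-crank(th))[:2]@t,ctrl.current_t()))
    return F[:2]@t
E
python3 - <<'E'
from h import *
for d in range(42,293,10):
    if step(d,pr=True)<-9: print("ABORT");break
E
```

```text
42 rad 1.0 tan 2.4 z 4.5 err_t 0.71mm t=7.3
52 rad -0.6 tan 1.8 z 3.9 err_t 0.76mm t=7.5
62 rad -2.3 tan 0.9 z 4.2 err_t 0.72mm t=7.8
72 rad -4.2 tan 1.0 z 4.1 err_t 0.76mm t=8.0
82 rad -5.6 tan 1.0 z 4.4 err_t 0.74mm t=8.3
92 rad -6.0 tan 0.9 z 5.8 err_t 0.69mm t=8.5
102 rad -6.3 tan 1.3 z 5.9 err_t 0.65mm t=8.8
112 rad -6.3 tan 1.3 z 6.2 err_t 0.64mm t=9.0
122 rad -6.7 tan 1.4 z 7.2 err_t 0.61mm t=9.3
132 rad -7.0 tan 2.1 z 8.2 err_t 0.60mm t=9.5
142 rad -7.3 tan 2.5 z 7.7 err_t 0.58mm t=9.8
152 rad -5.7 tan 2.3 z 7.2 err_t 0.53mm t=10.0
162 rad -6.1 tan 2.1 z 7.7 err_t 0.52mm t=10.3
172 rad -4.6 tan 2.4 z 6.9 err_t 0.44mm t=10.5
182 rad -4.1 tan 2.0 z 7.0 err_t 0.40mm t=10.8
192 rad -3.2 tan 2.9 z 6.9 err_t 0.25mm t=11.0
202 rad -2.5 tan 3.8 z 5.4 err_t 0.19mm t=11.3
212 rad -0.4 tan 2.9 z 5.5 err_t 0.04mm t=11.5
222 rad 1.1 tan 3.0 z 5.7 err_t 0.00mm t=11.8
232 rad 3.1 tan 2.7 z 5.4 err_t -0.04mm t=12.0
242 rad 5.8 tan 1.8 z 6.8 err_t -0.03mm t=12.3
252 rad 6.5 tan 1.7 z 7.9 err_t -0.04mm t=12.5
262 rad 8.3 tan 2.1 z 8.5 err_t 0.07mm t=12.8
272 rad 9.8 tan 1.9 z 8.7 err_t 0.15mm t=13.0
282 rad 11.0 tan 2.0 z 11.8 err_t 0.26mm t=13.3
292 rad 10.6 tan 0.9 z 12.5 err_t 0.37mm t=13.5
```

Run:
```python
from h import *
ctrl.sleep(.3); g=lambda:np.round(ctrl.current_contact_force()-F0,1)
print(g()); p=crank(np.radians(292))
for d in((0,0,.001),(-.0007,.0007,.001),(-.0014,.0014,.001)):
    ctrl.move_l(p+d,vel=.01); ctrl.sleep(.2); print(d,g(),np.round(1e3*(ctrl.current_tool_pos()-p),2))
```

```text
[-8.8  4.8 12. ]
(0, 0, 0.001) [-6.5  5.1  1.8] [-0.85  0.1   0.3 ]
(-0.0007, 0.0007, 0.001) [-0.7 -0.4 -8.1] [-0.99  0.38  0.43]
(-0.0014, 0.0014, 0.001) [  3.6  -6.5 -12.4] [-1.15  0.6   0.47]
```

```bash
cat >> h.py <<'E'
C=C+[-.0008,.0006]; ZO=.0006
def sstep(deg,vel=.04,settle=.12):
    th=np.radians(deg); ctrl.move_l(crank(th,.233+ZO),vel=vel); ctrl.sleep(settle)
    F=ctrl.current_contact_force()-F0; e=TH0+th; r=np.array([np.cos(e),np.sin(e)]); t=np.array([-r[1],r[0]])
    print(deg,"rad %.1f tan %.1f z %.1f t=%.1f"%(F[:2]@r,F[:2]@t,F[2],ctrl.current_t()))
    return F[:2]@t
E
python3 - <<'E'
from h import *
b=[]
for d in range(296,420,4):
    t=sstep(d)
    b.append(t)
    if len(b)>4 and t<np.median(b[:-1][-8:])-2.5: print("rise");break
E
```

```text
296 rad -1.0 tan 0.9 z -9.4 t=15.5
300 rad -0.7 tan 0.0 z -12.5 t=15.9
304 rad -1.0 tan 0.2 z -13.2 t=16.3
308 rad -0.7 tan 0.6 z -14.3 t=16.6
312 rad -0.9 tan 1.1 z -13.7 t=17.0
316 rad -1.4 tan 0.8 z -15.7 t=17.4
320 rad -0.6 tan 0.9 z -15.4 t=17.7
324 rad -1.0 tan 1.3 z -17.3 t=18.1
328 rad -0.7 tan -0.1 z -16.8 t=18.5
332 rad -0.6 tan 0.7 z -16.9 t=18.8
336 rad -1.0 tan 0.9 z -16.1 t=19.2
340 rad -0.1 tan 0.2 z -16.5 t=19.6
344 rad 0.1 tan 0.3 z -16.5 t=19.9
348 rad 0.2 tan 1.4 z -17.0 t=20.3
352 rad 0.2 tan 0.3 z -17.1 t=20.7
356 rad 0.6 tan 0.1 z -16.5 t=21.0
360 rad -0.0 tan -0.1 z -17.1 t=21.4
364 rad -0.6 tan 0.3 z -15.8 t=21.8
368 rad 0.1 tan -1.1 z -16.7 t=22.1
372 rad -0.5 tan 0.2 z -17.4 t=22.5
376 rad -0.0 tan -0.5 z -16.4 t=22.9
380 rad -1.1 tan -0.1 z -17.5 t=23.2
384 rad 0.4 tan 0.3 z -16.9 t=23.6
388 rad -0.2 tan -0.6 z -16.9 t=24.0
392 rad 0.1 tan 0.1 z -16.7 t=24.3
396 rad 0.4 tan -1.0 z -16.0 t=24.7
400 rad -0.9 tan -0.1 z -17.2 t=25.1
404 rad -1.1 tan 0.0 z -17.2 t=25.4
408 rad -1.4 tan 0.5 z -16.7 t=25.8
412 rad -1.7 tan -0.0 z -16.9 t=26.2
416 rad -2.0 tan -0.6 z -17.6 t=26.5
```

Run:
```python
from h import *
im=ctrl.read_camera("wrist");cv2.imwrite("pics/w3.png",im[:300])
print(ctrl.current_grip_width()*91)
```

```text
13.413680915538828
```

View pics/w3.png

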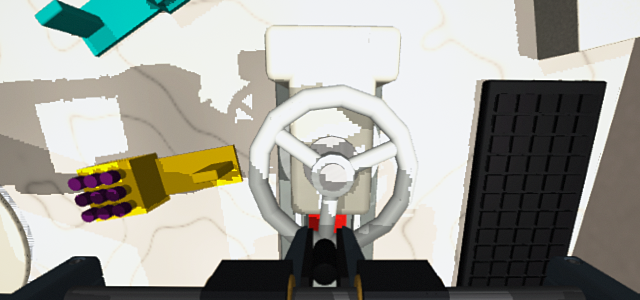

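Run:
```python
from h import *
import h; h.ZO=.0000
hits=0
for d in range(418,484,2):
    t=sstep(d,.04,.1)
    if t<-5: break
```

```text
418 rad 0.1 tan -1.5 z -7.5 t=26.9
420 rad 0.4 tan -2.9 z -2.5 t=27.3
422 rad 0.8 tan -3.0 z 0.7 t=27.6
424 rad 0.1 tan -4.1 z 3.0 t=28.0
426 rad 1.9 tan -4.1 z 4.3 t=28.3
428 rad 1.3 tan -2.4 z 4.9 t=28.7
430 rad 1.0 tan -2.5 z 5.4 t=29.0
432 rad -0.4 tan -3.8 z 4.8 t=29.4
434 rad 1.2 tan -2.7 z 5.3 t=29.7
436 rad 0.9 tan -3.2 z 5.2 t=30.1
438 rad 0.0 tan -3.1 z 5.2 t=30.4
440 rad 0.3 tan -3.1 z 5.3 t=30.8
442 rad 1.0 tan -3.0 z 4.1 t=31.1
444 rad -0.7 tan -2.7 z 5.0 t=31.5
446 rad 1.0 tan -3.2 z 5.0 t=31.8
448 rad 0.3 tan -3.2 z 5.8 t=32.2
450 rad -1.7 tan -2.1 z 5.2 t=32.5
452 rad -0.5 tan -2.3 z 5.6 t=32.9
454 rad -1.6 tan -2.9 z 4.3 t=33.2
456 rad -0.9 tan -2.3 z 4.3 t=33.6
458 rad -0.4 tan -2.4 z 5.0 t=33.9
460 rad -1.7 tan -3.4 z 5.1 t=34.3
462 rad -1.7 tan -3.1 z 5.1 t=34.6
464 rad -1.0 tan -2.5 z 5.8 t=35.0
466 rad -2.0 tan -3.5 z 4.6 t=35.3
468 rad -1.4 tan -4.8 z 4.3 t=35.7
470 rad -2.3 tan -5.4 z 5.4 t=36.0
```

Without the upward pull the running force is a clean 3 N, and resistance starts climbing at about 466° (20.7 mm). I'll continue gently to about 5.5 N above running.

Run:
```python
from h import *
import h; h.ZO=0
for d in np.arange(472,492,1.5):
    t=sstep(d,.03,.15)
    if t<-8.3: break
ctrl.sleep(.25); F=ctrl.current_contact_force()-F0; print(F)
```

```text
472.0 rad -1.6 tan -6.1 z 4.5 t=36.4
473.5 rad -1.3 tan -7.6 z 4.7 t=36.8
475.0 rad -1.8 tan -8.5 z 5.4 t=37.2
[-5.38020478 -5.7462728   5.46868485]
```

Firmly home: about 5 N above running, held. Releasing and moving to the tab with the tool tilted 25°, so the camera clears the wheel.

```bash
cat >> h.py <<'E'
X0,Y0=.5738,.1770
def RT(tilt):
    b=np.radians(tilt); P=np.c_[[1,0,0],[0,np.sin(b),-np.cos(b)],[0,np.cos(b),np.sin(b)]]
    return np.array([[np.cos(A),-np.sin(A),0],[np.sin(A),np.cos(A),0],[0,0,1]])@P
def tabp(dy,z): return W((0,-.12+dy,z),X0,Y0,A)[0]
E
python3 - <<'E'
from h import *
ctrl.command_gripper(.4); p=ctrl.current_tool_pos()
ctrl.move_l(p+[0,0,.07],vel=.15)
ctrl.move_l(tabp(-.02,.31),vel=.2,ori=RT(25))
print(ctrl.ik(tabp(0,.056),RT(25)))
ctrl.move_l(tabp(-.004,.12),vel=.2)
f0=ctrl.current_contact_force();P=ctrl.current_tool_pos();r=ctrl.current_eef_rot()
cp=ctrl.camera_params("wrist");im=ctrl.read_camera("wrist")
cv2.imwrite("pics/w4.png",im);print(ctrl.current_t())
E
```

```text
[-14.59287386  39.54142354  91.4697038   27.64999804  60.1590698
 -34.04557489]
40.55
```

View pics/w4.png

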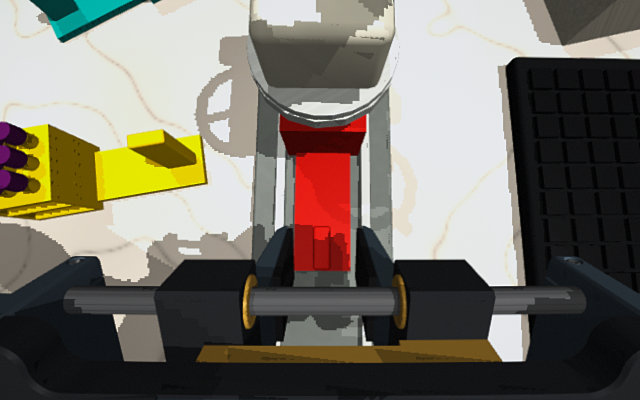

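The tab at (321,248) sits centred between the fingers (285 and 360). Descending, gripping and drawing.

Run:
```python
from h import *
g=lambda:np.round(ctrl.current_contact_force(),1)
print(ctrl.move_l(tabp(0,.058),vel=.1,contact_N=8),g())
ctrl.command_gripper(0); print(ctrl.current_grip_width()*91,g())
for d in(-.03,-.06,-.09,-.122): 
    hit=ctrl.move_l(tabp(d,.058),vel=.06,contact_N=20); print(d,hit,g(),ctrl.current_t())
    if hit: break
if not hit: print("lip",ctrl.move_l(tabp(-.136,.058),vel=.02,contact_N=6),g())
p=ctrl.current_tool_pos(); print("draw",(p-tabp(0,.058))@[np.sin(A),-np.cos(A),0],ctrl.current_t())
cv2.imwrite("pics/s5.png",cv2.resize(ctrl.read_camera("scene")[145:285,270:430],None,fx=4,fy=4,interpolation=cv2.INTER_CUBIC))
```

```text
False [ 0.5  0.4 -0.5]
12.020227204235262 [-1.7 -1.6  5.1]
-0.03 False [-2.1 -4.5  7.8] 42.475
-0.06 False [-1.5 -5.   8.3] 43.125
-0.09 False [-1.2 -4.2  7.3] 43.775
-0.122 False [-0.8 -3.   8.6] 44.4583
lip True [-0.3  0.3  6. ]
draw 0.1226866529197721 44.6667
```

View pics/s5.png

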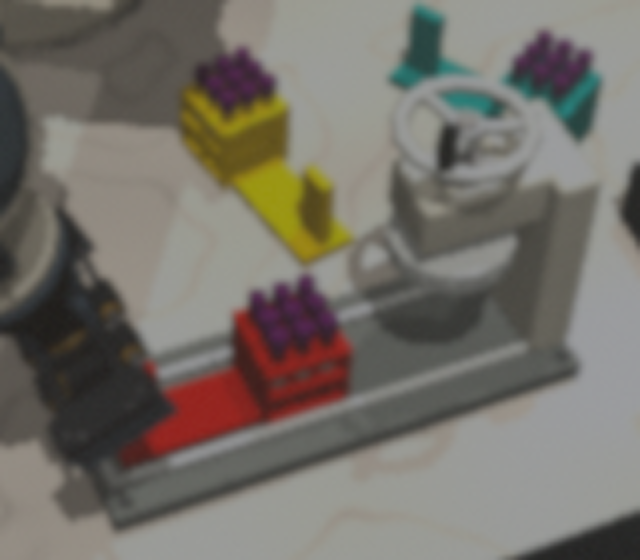

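The rack is out of the press and upright, but that trip was only a friction change, with no lip force. Continuing to the lip.

Run:
```python
from h import *
g=lambda:np.round(ctrl.current_contact_force(),1)
for d in np.arange(-.124,-.1361,-.0015):
    ctrl.move_l(tabp(d,.058),vel=.02,contact_N=20); ctrl.sleep(.1); F=g()
    p=ctrl.current_tool_pos(); print(round(d,4),F,"draw %.4f"%((p-tabp(0,.058))@[np.sin(A),-np.cos(A),0]))
    if F[1]>9: break
print(ctrl.current_t(),ctrl.current_grip_width()*91)
```

```text
-0.124 [-1.2  3.1  7.4] draw 0.1240
-0.1255 [-0.7  3.6  7.8] draw 0.1253
-0.127 [-1.1  3.7  7.1] draw 0.1268
-0.1285 [-1.5  4.2  7.2] draw 0.1283
-0.13 [-1.5  3.7  8. ] draw 0.1298
-0.1315 [0.7 8.9 6.2] draw 0.1305
-0.133 [ 1.6 15.   5.3] draw 0.1313
47.1667 11.628109551034173
```

The lip was met at 130.5–131 mm with a clear force rise. Releasing and retreating.

Run:
```python
from h import *
ctrl.command_gripper(.4)
p=ctrl.current_tool_pos(); y=ctrl.current_eef_rot()[:,1]
ctrl.move_l(p-y*.12,vel=.12)
ctrl.move_l(ctrl.current_tool_pos()+[-.05,-.12,.08],vel=.2)
s=ctrl.read_camera("scene"); t=ctrl.read_camera("top"); print(ctrl.current_t(),ctrl.current_contact_force())
k=cv2.resize(s[145:285,270:430],None,fx=3.5,fy=3.5,interpolation=cv2.INTER_CUBIC)
# top diff for bystanders
k2=cv2.resize(t[120:270,190:490],(800,400))[:, :]
k=cv2.resize(k,(230,200)) if 0 else k
canvas=np.zeros((600,800,3),np.uint8); m=cv2.resize(t[130:230,190:490],(800,267)); canvas[:267]=m
m=cv2.resize(s[140:330,150:480],(575,331)); canvas[268:599,:575]=m
cv2.imwrite("pics/end.png",canvas)
cp=ctrl.camera_params("scene");print(proj(W([(0,-.131-.12,.095),(0,0,.246)],X0,Y0,A),cp,np.array(cp["pose"])))
```

```text
49.8917 [-0.82896468  0.32662604  0.56285619]
[[300.72481292 237.87328866]
 [386.19084536 174.81401634]]
```

View pics/end.png

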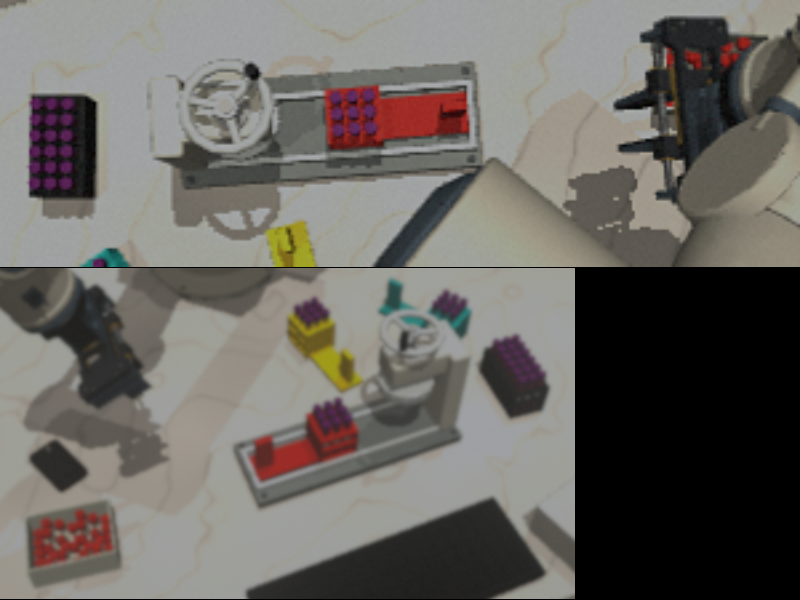

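The tab is at scene px (300,239), and a rack 131 mm out predicts (301,238). The rack is upright with its foot at the lip, the wheel is raised, and the bystanders haven't moved. The gripper touches nothing.

```bash
python3 -c "
from bench import ctrl
ctrl.sign_off();print(ctrl.current_t())"
```

```text
the job is handed in; nothing more can be done
the job is handed in; nothing more can be done
```

I raised the spindle to its top stop, drew the rack out to the end lip, let go and signed off. The last clock reading before hand-in was about 50 s of the 67 s allowed.

- **Spindle:** I turned the handwheel anticlockwise by the crank. Running force was about 3 N. It began climbing at about 466° (roughly 20.7 mm of rise), and I stopped at about 8.5 N, some 5 N above running. I could not read the force on the stop itself.
- **Rack:** I gripped the tab and drew the rack about 131 mm, until the force along the slideway rose to 15 N at the lip. I then let go and backed away.
- **Last checks:** In the final pictures the rack is upright with its foot at the lip. The tab is within about 1 px of where it should be. The wheel is still raised, the force on the tool reads about zero, and the mouse, cap box and spare rack look unmoved (judged by eye).
- **What disagreed:**
  - My first estimate of the wheel's centre was about 1 mm off, giving up to 11 N sideways on the crank.
  - My correction for it then pulled up at about 17 N and hid the running force for part of the turn. I removed that pull before reaching the stop.
  - The first lip detection tripped early, at 123 mm, with no lip force, so I continued in small steps.

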